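# Set out the stirring paddle and hold up the fullest salt tin

### The arm

A 6-joint arm with a two-finger parallel gripper is mounted at the origin on the work surface. World frame = base frame: x ahead of the robot, y to its left, z up, the work surface at z = 0. Lengths are in mm, angles in rad, forces in N, time in s.
With the tool pointing down it reaches from about 275 to 825 mm from the base axis. Payload 5.2 kg.
Tool frame: the origin (TCP) lies at the very end of the fingers, on their centre line; the grasp point (between the pads) lies 19 mm behind it; z points along the fingers, y is the direction in which the jaws open and shut (so a half turn about z gives the same grasp; the last joint's range is limited). The gripper opens to 93 mm and grips with 3 to 60 N. Pads are 15 mm wide; open, the fingers measure 128 mm over their backs; the gripper's body (75 mm by 188 mm) begins 65 mm behind the grasp point.
Start: joints at [-1.504, 0.259, 1.535, -0, 1.348, -0.203], TCP at [146.617, -530.102, 218.653] pointing down, gripper open.
Joint ranges: [-3.14, 3.14], [-0.91, 2.08], [0.19, 2.58], [-1.22, 4.36], [0.22, 2.71], [-3.12, 3.12]. Speed limits (rad/s): [2.57, 2.57, 3.14, 3.14, 3.14, 3.14].

### API

Orientations are given as [roll, pitch, yaw] about the fixed x, y, z axes, in that order (R = Rz(yaw) Ry(pitch) Rx(roll)).
In Python, from bench import robot gives the robot as it stands. The module is installed in compiled form; this text tells all that it offers. Calls block until the motion is done:
- robot.move_ptp(position, orientation): joint-space move of the TCP to a pose.
- robot.move_linear(position, ori=None, speed=150, f_stop=None): straight line of the TCP; ori=None keeps the orientation; speed is the mean speed in mm/s. With f_stop (N) it stops when the force on the tool has changed by that much, and returns True; else False.
- robot.move_j(angles): joint-space move.
- robot.move_gripper(opening): opening from 0.0 (shut) to 1.0 (fully open); the grip force is fixed at half the most; returns when the fingers have stopped.
- robot.sleep(seconds).
- robot.inverse_kinematics(position, orientation): joint angles nearest the present ones, or None.
- robot.get_image(name): name is "scene" or "top" or "wrist"; returns a dict with "img" (384x512x3 uint8, blue, green, red), "fovy" (degrees; the focal length in pixels is half the picture's height over the tangent of half this angle, whatever the lens; pixels are square), "cx", "cy" (the principal point, pixels), "k1" (the pictures are not rectified: a ray, as slopes to the right and down, at radius r is drawn at 1 + k1 r^2 times it, then the intrinsics apply), "eye" and "orientation" of the camera in the world. Camera axes: x right, y down, z forward; pixel columns grow to the right and rows downward; lengths in mm; the calibration is good to about 2 mm. A picture is of the moment at which its call begins. There is no depth.
A pose or a line that the arm cannot do raises robot.MotionError and nothing moves.
- robot.hand_in(): hands the job in, once; it reports no verdict.
Readings, each from a call of its own:
- robot.current_t(): time.
- robot.current_qpos(): joint angles.
- robot.current_joint_vel(): joint speeds.
- robot.current_joint_efforts(): joint torques, N m.
- robot.current_tcp_pos(): TCP position.
- robot.current_eef_rot(): TCP orientation.
- robot.current_contact_force(): force on the tool from outside, world axes, zero at the start.
- robot.current_ft_torque(): the same for the moment, N m.
- robot.current_gripper_width(): opening from 0.0 (shut) to 1.0 (fully open).
Only numpy, scipy, OpenCV 4.12 (cv2) and the standard library are available. Lean on these libraries where they do the work, as an engineer would, in place of code of your own. Each camera call takes 0.05 s, during which the arm holds its last target. There are 200 camera calls.

### The job

Get ready to mix the seasoning for the carrots: first pull the long wooden stirring paddle out of its slot in the knife block and stand it in the steel beaker, letting go of it. Then lift the three identical closed tins on the wooden board to feel which is the heaviest, leave the two lighter ones standing upright on the board, and finish while still holding the heaviest one upright and still in the gripper, about 15 cm above the board. Knock no tin over and leave the carrots and the small bowl where they lie.

Things in the scene. Friction and masses are not known exactly. Their poses are not given: they have to be found in the camera images.
- tin_a: closed round metal tin, 64 mm diameter, 110 mm tall, standing on the board; origin at the centre of its underside, z up its axis. The three tins look exactly alike but hold different amounts; each weighs between 0.18 and 0.6 kg and the heaviest is at least 0.15 kg heavier than either of the others. It can stand anywhere in the row
- tin_b: closed round metal tin, 64 mm diameter, 110 mm tall, standing on the board; origin at the centre of its underside, z up its axis. The three tins look exactly alike but hold different amounts; each weighs between 0.18 and 0.6 kg and the heaviest is at least 0.15 kg heavier than either of the others. It can stand anywhere in the row
- tin_c: closed round metal tin, 64 mm diameter, 110 mm tall, standing on the board; origin at the centre of its underside, z up its axis. The three tins look exactly alike but hold different amounts; each weighs between 0.18 and 0.6 kg and the heaviest is at least 0.15 kg heavier than either of the others. It can stand anywhere in the row
- board: fixed wooden chopping board under the tins, 200 mm (its x) by 420 mm (its y), 18 mm thick; origin at the centre of its underside on the counter. The tins stand in a row along its y, about 130 mm apart, up to 40 mm towards its +x side of the centre line
- block: fixed dark wooden knife block, 70 mm (x) by 110 mm (y) by 90 mm tall; origin at the centre of its underside. It has two upright slots, 15 mm (x) by 35 mm (y), 80 mm deep: the paddle stands in the one centred at y = -25 mm; the one at y = +30 mm holds a fixed black peeler handle that ends 120 mm above the counter
- paddle: loose wooden stirring paddle, 200 mm long, 45 g, standing blade down in the block, a little loose in its slot: lower 90 mm a flat blade 10 mm (x) by 30 mm (y), above it a round handle of 16 mm diameter up to 200 mm. Origin at the centre of the blade's lower end, z up along the paddle. At the start it reaches from 10 to 210 mm above the counter
- paddle_foot (a point): the centre of the lower end of the paddle's blade (same point as the paddle's origin)
- beaker: fixed open round steel beaker, 68 mm outer and 62 mm inner diameter, 100 mm tall, with a bar handle that reaches 62 mm out from the axis on its -x side; origin at the centre of its underside on the counter
- beaker_floor (a point): centre of the beaker's inner floor, 4 mm above the counter
- ramekin: bystander: loose small white bowl, 70 mm diameter, 40 mm tall, on the counter beside the beaker; origin at the centre of its underside
- carrot_a: bystander: loose carrot, 170 mm long, 34 mm thick, lying on the board in front of the tins; origin under its middle, x along it
- carrot_b: bystander: loose carrot, 150 mm long, 32 mm thick, on the counter near the robot; origin under its middle, x along it
There are look-alikes about, which are no part of the job. What is shaped like the tin_a but pink is not meant.

How it is judged (in metres and radians):
On the way, in this order (a step that is already met when the one before it is completed fails the run):
1. the paddle is pulled clear of the block (z of paddle_foot in the frame of block above 0.092 m), for 0.05 s.
2. the paddle stands in the beaker, let go (horizontal distance between paddle_foot and beaker_floor below 0.034 m and height (world z) of paddle_foot below 0.05 m and contact force between paddle and the fingers below 0.1 N and linear speed of paddle below 0.05 m/s), for 0.3 s.
3. the heaviest tin is held up, the two lighter ones stand on the board (((height (world z) of tin_a above 0.1 m and contact force between tin_a and the fingers above 1.5 N and angle between tin_a's own z axis and vertical below 0.4 rad and linear speed of tin_a below 0.05 m/s and contact force between tin_a and board below 0.1 N and contact force between tin_a and beaker below 0.1 N and contact force between tin_b and board between 1.2 and 4.2 N and angle between each of tin_b, tin_c's own z axis and vertical below 0.1 rad and contact force between each of tin_b, tin_c and the fingers below 0.1 N and contact force between tin_c and board between 1.2 and 4.2 N) or (height (world z) of tin_b above 0.1 m and contact force between tin_b and the fingers above 1.5 N and angle between tin_b's own z axis and vertical below 0.4 rad and linear speed of tin_b below 0.05 m/s and contact force between tin_b and board below 0.1 N and contact force between tin_b and beaker below 0.1 N and contact force between tin_a and board between 1.2 and 4.2 N and angle between each of tin_a, tin_c's own z axis and vertical below 0.1 rad and contact force between each of tin_a, tin_c and the fingers below 0.1 N and contact force between tin_c and board between 1.2 and 4.2 N) or (height (world z) of tin_c above 0.1 m and contact force between tin_c and the fingers above 1.5 N and angle between tin_c's own z axis and vertical below 0.4 rad and linear speed of tin_c below 0.05 m/s and contact force between tin_c and board below 0.1 N and contact force between tin_c and beaker below 0.1 N and contact force between tin_a and board between 1.2 and 4.2 N and angle between each of tin_a, tin_b's own z axis and vertical below 0.1 rad and contact force between each of tin_a, tin_b and the fingers below 0.1 N and contact force between tin_b and board between 1.2 and 4.2 N))), for 0.2 s.
At the end, for the whole second after the job is handed in: Paddle in the beaker (foot within 34 mm of its axis, below 50 mm), let go; heaviest tin in the fingers, underside 100 mm or more above the counter, within 0.4 rad of upright, still, touching neither board nor beaker; the other two upright (0.1 rad) on the board, each pressing it with 1.2 to 4.2 N (horizontal distance between paddle_foot and beaker_floor below 0.034 m and height (world z) of paddle_foot below 0.05 m and contact force between paddle and the fingers below 0.1 N and ((height (world z) of tin_a above 0.1 m and contact force between tin_a and the fingers above 1.5 N and angle between tin_a's own z axis and vertical below 0.4 rad and linear speed of tin_a below 0.05 m/s and contact force between tin_a and board below 0.1 N and contact force between tin_a and beaker below 0.1 N and contact force between tin_b and board between 1.2 and 4.2 N and angle between each of tin_b, tin_c's own z axis and vertical below 0.1 rad and contact force between each of tin_b, tin_c and the fingers below 0.1 N and contact force between tin_c and board between 1.2 and 4.2 N) or (height (world z) of tin_b above 0.1 m and contact force between tin_b and the fingers above 1.5 N and angle between tin_b's own z axis and vertical below 0.4 rad and linear speed of tin_b below 0.05 m/s and contact force between tin_b and board below 0.1 N and contact force between tin_b and beaker below 0.1 N and contact force between tin_a and board between 1.2 and 4.2 N and angle between each of tin_a, tin_c's own z axis and vertical below 0.1 rad and contact force between each of tin_a, tin_c and the fingers below 0.1 N and contact force between tin_c and board between 1.2 and 4.2 N) or (height (world z) of tin_c above 0.1 m and contact force between tin_c and the fingers above 1.5 N and angle between tin_c's own z axis and vertical below 0.4 rad and linear speed of tin_c below 0.05 m/s and contact force between tin_c and board below 0.1 N and contact force between tin_c and beaker below 0.1 N and contact force between tin_a and board between 1.2 and 4.2 N and angle between each of tin_a, tin_b's own z axis and vertical below 0.1 rad and contact force between each of tin_a, tin_b and the fingers below 0.1 N and contact force between tin_b and board between 1.2 and 4.2 N))); the arm keeps its last pose, push and grip.
It fails at once if a tin is knocked over (angle between any of tin_a, tin_b, tin_c's own z axis and vertical above 0.7 rad).
It fails at once if a bystander is pushed more than 50 mm away (distance of any of ramekin, carrot_a, carrot_b from where it was at the start of the episode above 0.05 m).
It also fails if it takes over 72 s, if anything falls off the work surface, if the arm or the gripper's body presses on something with over 40 N, if the wrist force passes 120 N, or if a joint passes its speed limit or range.

## Working session

There is one attempt and no reset: what is moved stays moved. The work goes in short steps, each a Python script; the robot and the scene stay as the last script left them, time stands still between calls to the robot, and variables do not carry over. Pictures are saved under pics/ and viewed, about 8 in all and at most 12, crops included, and the job is handed in when it is done.

```bash
mkdir -p pics; cat > h.py <<'E'
from bench import robot
import numpy as np, cv2
from scipy.spatial.transform import Rotation as R
def Rm(o):
    o=np.array(o,float)
    return o if o.shape==(3,3) else R.from_euler('xyz',o).as_matrix()
def K(c):
    f=c['img'].shape[0]/2/np.tan(np.radians(c['fovy'])/2)
    return np.array([[f,0,c['cx']],[0,f,c['cy']],[0,0,1.]])
def pix(c,P):
    q=(np.array(P,float).reshape(-1,3)-c['eye'])@Rm(c['orientation'])
    s=q[:,:2]/q[:,2:]; s=s*(1+c['k1']*(s**2).sum(1,keepdims=True))
    k=K(c); return s*k[0,0]+k[:2,2]
def ray(c,uv):
    s=cv2.undistortPoints(np.array(uv,float).reshape(-1,1,2),K(c),np.array([c['k1'],0,0,0,0.]))[:,0]
    return np.c_[s,np.ones(len(s))]@Rm(c['orientation']).T
def onz(c,uv,z):
    d=ray(c,uv); e=np.array(c['eye']); return e+d*((z-e[2])/d[:,2])[:,None]
E
python3 - <<'E'
from h import *
import pickle
for n in ("top","scene"):
    c=robot.get_image(n); pickle.dump(c,open(n+'.pkl','wb'))
    cv2.imwrite(f'pics/{n}0.png',cv2.resize(c['img'],(800,600),interpolation=cv2.INTER_CUBIC))
    print(n,c['eye'],c['orientation'],c['fovy'],c['cx'],c['cy'],c['k1'])
print(robot.current_eef_rot())
E
```

```text
top [ 370.65183489    3.21453196 1035.45805364] [-2.98843977  0.004567   -1.5975259 ] 51.7707151735059 257.4754316881136 184.2105472423138 -0.09535558378340206
scene [1251.29052346  214.71073973  685.00920842] [-2.25648314 -0.02173794  1.87619578] 56.19536787240044 256.3685099338761 192.19996613172935 0.008713274109971053
[-3.13998450e+00 -3.24520723e-04  2.69816612e-01]
```

View pics/top0.png

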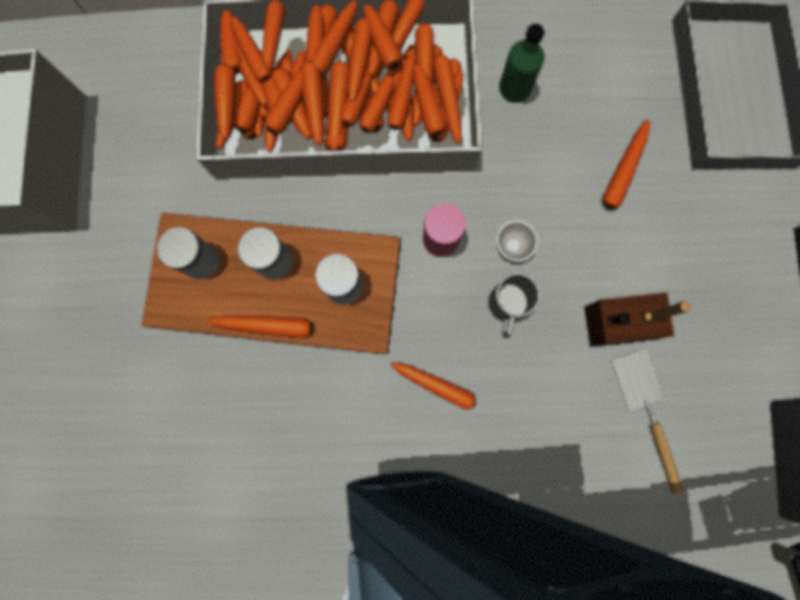

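View pics/scene0.png

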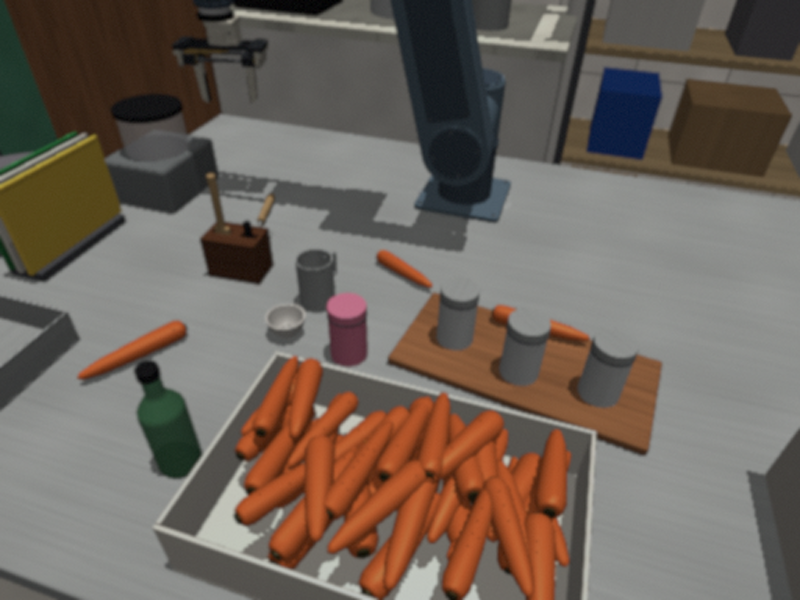

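Top view (800x600):
- **Tins:** three grey tins on the board at (179,248), (260,249) and (337,277). The pink look-alike at (445,228) stands off the board and is not meant.
- **Beaker:** at (515,297), with its bar handle pointing down the picture. The bowl is at (517,242).
- **Block:** at (632,318), with the peeler at (620,318) and the paddle handle from (650,316) to (687,307). The spatula at (655,430) lies on the counter and is not the paddle.

Next I compute positions and overlay models on enlarged crops.

```bash
cat >> h.py <<'E'
def circ(p,r,z,n=48):
    a=np.linspace(0,2*np.pi,n); return np.c_[p[0]+r*np.cos(a),p[1]+r*np.sin(a),np.full(n,z)]
def box(p,yaw,x,y,z):
    s=np.array([[-x,-y],[x,-y],[x,y],[-x,y],[-x,-y]])/2
    q=s@R.from_euler('z',yaw).as_matrix()[:2,:2].T+np.array(p[:2]); return np.c_[q,np.full(5,z)]
def crop(c,polys,x0,y0,w,h,k):
    im=cv2.resize(c['img'][y0:y0+h,x0:x0+w],None,fx=k,fy=k,interpolation=cv2.INTER_CUBIC)
    for P in polys:
        uv=((pix(c,P)-[x0,y0]+.5)*k-.5)
        cv2.polylines(im,[np.round(uv*8).astype(np.int32)],False,(0,255,0),1,cv2.LINE_AA,3)
    return im
E
python3 - <<'E'
from h import *
import pickle
t=pickle.load(open('top.pkl','rb'));s=pickle.load(open('scene.pkl','rb'))
P=lambda uv,z:onz(t,np.array(uv)*.64,z)
tins=P([(179,248),(260,249),(337,277)],128)[:,:2]
S=lambda uv,z:onz(s,np.array(uv)*.64,z)
print('tins top',tins.round(),'scene',S([(615,347),(528,327),(460,293)],128).round())
bd=P([(162,213),(400,237),(388,353),(143,326)],18);print('board',bd.round())
bk=P([(516,297)],100)[0];print('beaker',bk.round(),S([(316,262)],100).round())
bl=P([(605,297),(668,293)],90);print('block top far edge',bl.round())
pt=P([(687,307)],210)[0];print('paddle top',pt.round(),S([(212,177)],210).round(),'base',P([(650,316)],90).round(), 'peeler',P([(622,318)],120).round())
print('ramekin',P([(517,242)],40).round(),'pink',P([(445,220)],110).round(), 'carrotA',P([(212,321),(312,327)],34).round())
E
python3 - <<'E'
from h import *
import pickle
t=pickle.load(open('top.pkl','rb'));s=pickle.load(open('scene.pkl','rb'))
a=crop(t,[],300,160,160,75,5)
b=crop(s,[],120,100,130,98,4)[:370]
im=np.zeros((375,800-0,3),np.uint8)
cv2.imwrite('pics/crop1.png',np.vstack([cv2.resize(a,(640,300)),cv2.resize(crop(s,[],115,105,128,60,5),(640,300))]))
E
```

```text
tins top [[581. 342.]
 [576. 217.]
 [530. 101.]] scene [[599. 345. 128.]
 [596. 220. 128.]
 [550. 106. 128.]]
board [[670. 415.  18.]
 [615.   5.  18.]
 [420.  30.  18.]
 [475. 441.  18.]]
beaker [ 496. -170.  100.] [[ 512. -163.  100.]]
block top far edge [[ 494. -312.   90.]
 [ 497. -413.   90.]]
paddle top [ 461. -386.  210.] [[ 472. -375.  210.]] base [[ 462. -381.   90.]] peeler [[ 457. -325.  120.]]
ramekin [[ 596. -188.   40.]] pink [[618. -65. 110.]] carrotA [[479. 318.  34.]
 [465. 152.  34.]]
```

View pics/crop1.png

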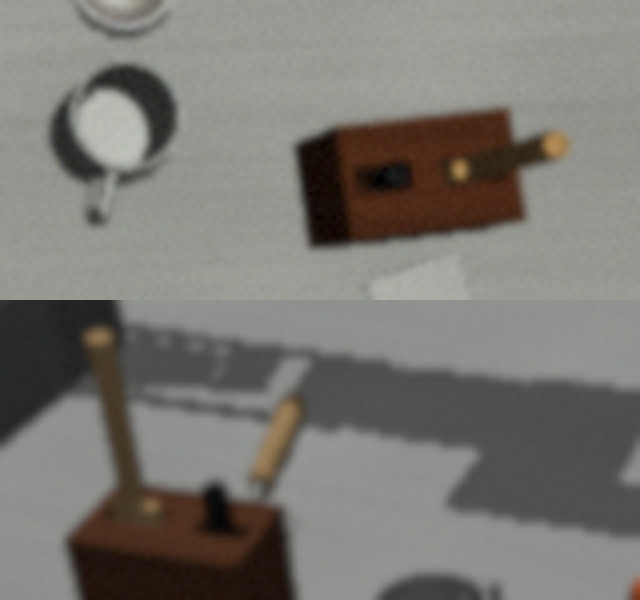

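Crop: block top face corners at about (338,130), (508,109), (524,218); paddle tip at (556,145); shoulder at (458,168); peeler at (390,177). That confirms the paddle (round light-tipped handle, taller than the peeler). The two cameras differ by about 15 mm in x, so I check with an overlay.

```bash
cat > ov.py <<'E'
from h import *
import pickle
t=pickle.load(open('top.pkl','rb'));s=pickle.load(open('scene.pkl','rb'))
C=lambda uv,z:onz(t,np.array(uv)/4+[300,160],z)
print('blocktop',C([(338,130),(508,109),(524,218)],90).round(1))
print('paddle',C([(556,145)],210).round(1),C([(458,168)],100).round(1),'peeler',C([(395,176)],120).round(1))
bc=(463,-363);by=-0.06+np.pi/2*0
# two-ray triangulation of features seen in both views
def tri(a,b):
    d1=ray(t,[a])[0];d2=ray(s,[b])[0];A=np.c_[d1,-d2]
    x,*_=np.linalg.lstsq(A,np.array(s['eye'])-t['eye'],rcond=None)
    p,q=t['eye']+x[0]*d1,s['eye']+x[1]*d2
    return ((p+q)/2).round(1),np.linalg.norm(p-q).round(1)
print('tri paddle top',tri((439,196.3),(135,112.4)))
k=.64
for a,b in [((400,237),(390,360)),((162,213),(647,448)),((143,326),(661,365))]:
    print('tri board',tri(np.array(a)*k,np.array(b)*k))
tins=[(581,342),(576,217),(530,101)]
yb=np.arctan2(670-615,415-5); 
polys=[]
for p in tins: polys+=[circ(p,32,128),circ(p,32,18)]
bd=(545,223); yaw=-np.arctan2(55,410)
polys+=[box(bd,yaw,200,420,18),circ((496,-170),34,100),circ((496,-170),34,0)]
v=C([(338,130),(508,109)],90);v=v[0]-v[1];byaw=-np.arctan2(v[0],v[1]);print('byaw',byaw)
polys+=[box((463,-363),byaw,70,110,90),box((463,-363),byaw,70,110,0)]
A=crop(t,polys,80,120,380,110,2.1);B=crop(s,polys,115,100,320,190,2.5)
A=cv2.resize(A,(798,231));B=cv2.resize(B,(620,368))
im=np.zeros((600,800,3),np.uint8);im[:231,:798]=A;im[231:599,:620]=B
cv2.imwrite('pics/ov1.png',im)
E
python3 ov.py
```

```text
blocktop [[ 487.8 -304.5   90. ]
 [ 497.7 -412.1   90. ]
 [ 430.6 -416.2   90. ]]
paddle [[ 461.4 -384.3  210. ]] [[ 461.4 -373.3  100. ]] peeler [[ 455.9 -326.9  120. ]]
tri paddle top (array([ 461.3, -385.2,  206.4]), np.float64(1.6))
tri board (array([616.1,   8.1,   8.9]), np.float64(5.9))
tri board (array([670.8, 417.7,  15.3]), np.float64(2.0))
tri board (array([476.1, 447.8,   5.4]), np.float64(1.7))
byaw 0.0916209705995509
```

View pics/ov1.png

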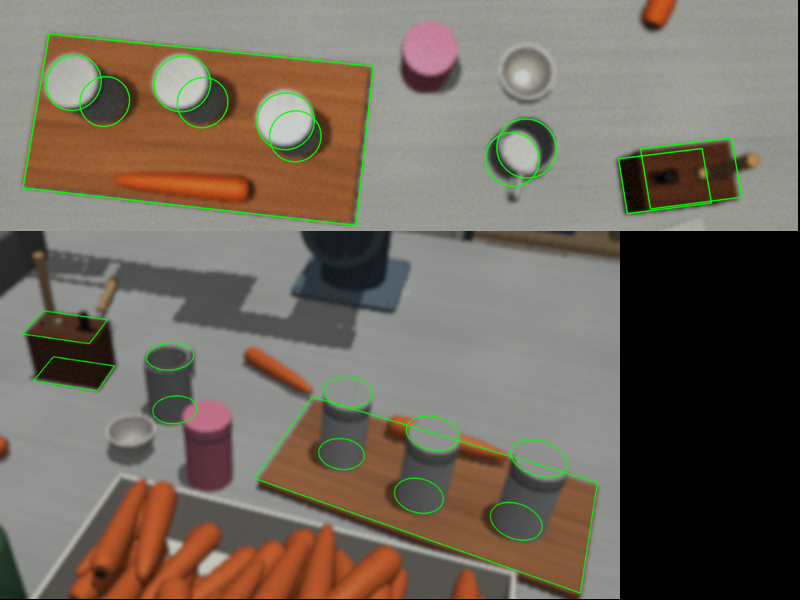

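Overlay: the top view matches tins, board and block to within a couple of px. In the scene view the predicted tops sit about 6 px too high. The paddle tip triangulates to (461,-385,206), which agrees with the block slot. As an independent check I move between block and beaker and use the wrist camera.

```bash
python3 - <<'E'
from h import *
import pickle
s=pickle.load(open('scene.pkl','rb'))
Rt=Rm(robot.current_eef_rot());T=np.array(robot.current_tcp_pos())
print('tips in scene(800px)',(pix(s,[T+46*Rt[:,1],T-46*Rt[:,1]])/.64).round())
robot.move_ptp([470,-265,380],[np.pi,0,.09]); print(robot.current_t(),robot.current_qpos())
w=robot.get_image("wrist");pickle.dump(w,open('wrist1.pkl','wb'))
print(w['eye'],w['orientation'])
polys=[box((460,-361),.09,70,110,90),box((460,-361),.09,70,110,0),circ((461.5,-385),8,210),circ((496,-170),34,100),circ((496,-170),31,100),circ((496,-170),34,0),circ((596,-188),35,40)]
cv2.imwrite('pics/w1.png',crop(w,polys,0,0,512,384,1.5))
E
```

```text
tips in scene(800px) [[210. 100.]
 [250. 101.]]
1.7417 [-7.21539178e-01  1.84889201e-01  1.24729143e+00 -3.98476322e-04
  1.71048028e+00  7.60142976e-01]
[ 551.98178605 -258.35195782  544.79340419] [ 2.84069969e+00  4.04214777e-04 -1.48119355e+00]
```

View pics/w1.png

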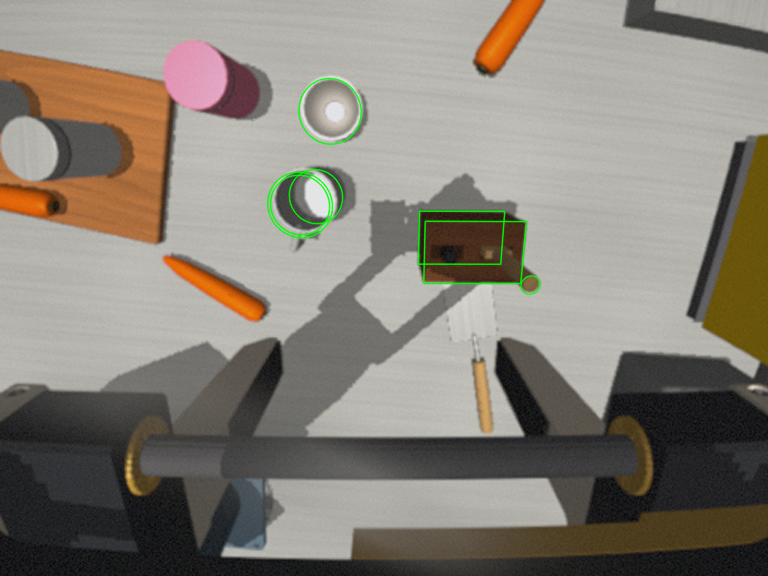

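The wrist view agrees with the model: block, paddle tip at (530,285) and beaker rim at (299,203) are all within about 2-3 mm. Now the paddle.

```bash
python3 - <<'E'
from h import *
import pickle
o=[np.pi,0,.09]
robot.move_ptp([461,-385,240],o)
print(robot.move_linear([461,-385,152],o,speed=120,f_stop=8))
robot.move_gripper(0.0); print('w',robot.current_gripper_width()*93)
robot.move_linear([461,-385,285],o,speed=120)
print('w',robot.current_gripper_width()*93,robot.current_contact_force())
robot.move_linear([495,-171,285],o,speed=150); robot.sleep(.3)
print(robot.current_t(),robot.current_tcp_pos())
im=robot.get_image("wrist");s=robot.get_image("scene")
cv2.imwrite('pics/p2.png',np.hstack([crop(im,[circ((496,-170),34,100)],130,60,240,220,1.7),crop(s,[circ((496,-170),34,100),circ((496,-170),34,0)],130,60,160,150,2.5)[:374,:390]]))
E
```

```text
False
w 16.016922895749452
w 15.856586702270361 [-0.97310642  1.26126781 -0.7408342 ]
7.775 [ 494.91967614 -171.38291715  284.87461804]
```

View pics/p2.png

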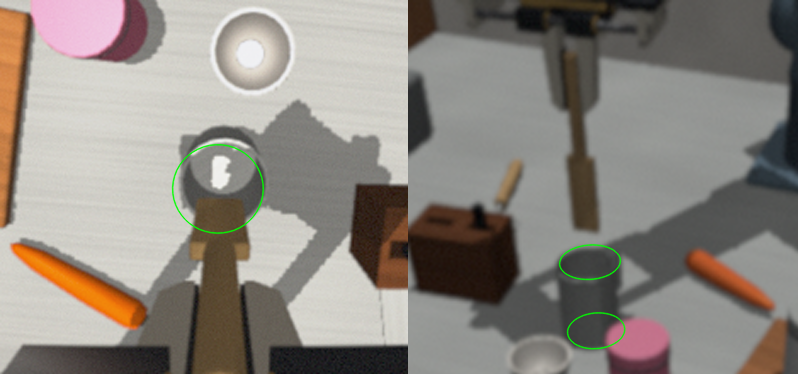

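Paddle held vertical (16 mm grip), with its blade at (585,230) directly above the beaker rim at (590,262). The wrist rim arc at (222,145) fits the model. Lowering.

```bash
python3 - <<'E'
from h import *
o=[np.pi,0,.09]
robot.move_linear([495,-171,190],o,speed=130,f_stop=6)
print('stop',robot.move_linear([495,-171,146],o,speed=50,f_stop=4),robot.current_tcp_pos(),robot.current_contact_force())
p=list(robot.current_tcp_pos())
robot.move_gripper(0.7); robot.sleep(.3)
robot.move_linear([p[0],p[1],300],o,speed=180); robot.sleep(.4)
print(robot.current_t())
robot.move_ptp([520,-30,300],[np.pi,0,np.radians(0)])
s=robot.get_image("scene"); w=robot.get_image("wrist"); import pickle; pickle.dump(w,open('w3.pkl','wb'));pickle.dump(s,open('s3.pkl','wb'))
tins=[(581,342),(576,217),(530,101)]
P=sum([[circ(p,32,128),circ(p,32,18)] for p in tins],[])
cv2.imwrite('pics/p3.png',np.hstack([crop(w,P,0,0,350,250,1.5),cv2.resize(crop(s,P,130,60,110,150,2.5),(275,375))]))
E
```

```text
stop True [ 494.46358541 -170.70650235  145.85959528] [-0.08902141 -0.37384829  4.38235973]
12.2583
```

View pics/p3.png

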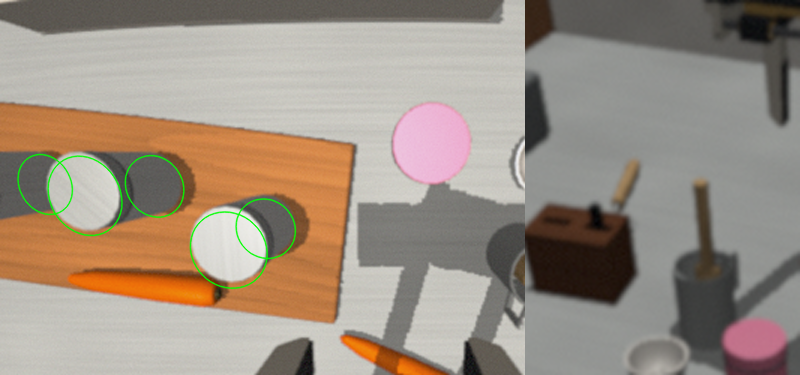

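The paddle stands alone in the beaker at (705,260) in the right-hand panel. The lids of tins b and c sit at (84,191) and (229,244) in the wrist crop, about 4 mm further in +x than predicted. The jaws will close along the board's x, which absorbs that. Now I weigh the tins with small lifts.

```bash
cat > weigh.py <<'E'
from h import *
import pickle
w=pickle.load(open('w3.pkl','rb'))
b,c=onz(w,np.array([(84,191),(229,244)])/1.5,128)[:,:2]; print(b,c)
o=[np.pi,0,np.pi/2-.13]
def F(): 
    robot.sleep(.4); f=[]
    for _ in range(10): f.append(robot.current_contact_force()[2]); robot.sleep(.02)
    return np.mean(f)
def grab(p):
    robot.move_ptp([p[0],p[1],190],o)
    h=robot.move_linear([p[0],p[1],60],o,speed=120,f_stop=8)
    f0=F(); 
    if h: print('HIT',robot.current_tcp_pos()); return None
    robot.move_gripper(0.0); print('w',robot.current_gripper_width()*93)
    robot.move_linear([p[0],p[1],90],o,speed=50); f1=F()
    print('weight N',f0-f1,'t',robot.current_t()); return f0-f1
def place(p):
    robot.move_linear([p[0],p[1],60.5],o,speed=35,f_stop=3)
    print('placed z',robot.current_tcp_pos()[2])
    robot.move_gripper(1.0)
    robot.move_linear([p[0],p[1],190],o,speed=130)
E
python3 - <<'E'
from weigh import *
robot.move_gripper(1.0)
if grab(c): place(c)
print(robot.current_t())
E
```

```text
[579.94253474 216.13284029] [535.29804058  99.48117931]
w 63.60472570893772
weight N 2.3039339581272733 t 18.4417
placed z 59.97222231307524
21.125
```

```bash
python3 - <<'E'
from weigh import *
x=grab(b)
if x:
    if x>4.3: print('b heaviest?')
    place(b)
a=np.array([585,342.]); y=grab(a)
print(robot.current_t(),robot.current_tcp_pos())
E
```

```text
[579.94253474 216.13284029] [535.29804058  99.48117931]
w 63.8851014918325
weight N 5.198941482518782 t 25.3833
b heaviest?
placed z 59.95509456211732
w 63.4622855831049
weight N 2.1279844194836905 t 32.3167
32.3167 [584.99069596 341.99322736  89.92620604]
```

c weighs 2.3 N, b 5.2 N and a 2.1 N, so b is the heaviest. I put a back and lift b by 150 mm.

```bash
python3 - <<'E'
from weigh import *
place(np.array([585,342.]))
grab(b)
robot.move_linear([b[0],b[1],210],o,speed=80); robot.sleep(.6)
print(robot.current_t(),robot.current_tcp_pos(),robot.current_gripper_width()*93,robot.current_contact_force())
t=robot.get_image("top");s=robot.get_image("scene")
P=[circ(p,32,128) for p in ((585,342),c)]
cv2.imwrite('pics/f.png',np.vstack([crop(t,P,60,110,400,150,1.5),crop(s,[],60,30,400,260,1.5)[:370]]))
E
```

```text
[579.94253474 216.13284029] [535.29804058  99.48117931]
placed z 59.9465360602813
w 63.63621648976106
weight N 5.712574934183203 t 39.2417
41.4917 [579.92800701 216.14878204 210.03420825] 63.45526030070351 [ 0.8066965   0.7290895  -5.19616607]
```

View pics/f.png

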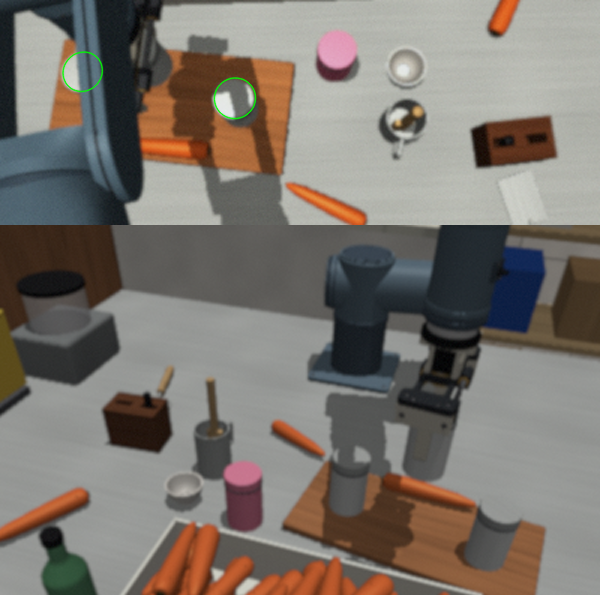

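The final picture shows:
- Paddle in the beaker at (212,430).
- Tins c (348,485) and a (493,535) upright on the board.
- Tin b held upright at (430,450).
- Carrots and bowl where they were.

Handing in.

```bash
python3 -c "
from bench import robot
robot.hand_in(); print(robot.current_t(), robot.current_gripper_width()*93, robot.current_contact_force())"
```

```text
the job is handed in; nothing more can be done
the job is handed in; nothing more can be done
```

The job is done and handed in at about 41.5 s of the 72 s allowed. No verdict is reported.

**What I did:** I pulled the paddle out of the block, stood it in the beaker and let go. Then I lifted each tin in turn: c pulled 2.3 N, b 5.2 N (5.7 N on a second lift) and a 2.1 N. I put a and c back on the board and finished holding b, the middle tin, 150 mm above it.

**Last checks:** The final picture shows the paddle in the beaker, a and c upright on the board, and b upright in the gripper (63.5 mm grip, 5.2 N load). The carrots and bowl are where they were. The two readings of b differ by 0.5 N, well below its gap of nearly 3 N to the others.

**What disagreed:** The scene camera gave positions about 15 mm off from the top camera. The wrist camera backed the top one to within 2–3 mm for the block and beaker. It put the tin lids about 4–5 mm further in +x, so I used the wrist values for b and c and shifted a by the same amount.

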